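Load the white reference block into the sloping surface reader

ROBOT

A 6-joint arm with a two-finger parallel gripper is mounted at the origin on the work surface. World frame = base frame: x ahead of the robot, y to its left, z up, the work surface at z = 0. Lengths are in mm, angles in rad, forces in N, time in s.
With the tool pointing down it reaches from about 350 to 975 mm from the base axis. Payload 7.1 kg.
Tool frame: the origin (TCP) lies midway between the tips of the shut fingers; the grasp point (between the pads) lies 19 mm behind it (ctrl.grasp_offset is the distance from the TCP to the grasp point, in mm); z points along the fingers, y is the line along which they close (so a half turn about z gives the same grasp; the last joint's range is limited). The gripper opens to 88 mm and grips with 3 to 60 N. Pads are 20 mm wide; open, the fingers measure 115 mm over their backs; the gripper's body (75 mm by 178 mm) begins 61 mm behind the grasp point.
Start: joints at [1.176, 0.423, 1.63, -0, 1.089, -0.019], TCP at [229.353, 581.379, 222.675] pointing down, gripper open.
Joint ranges: [-3, 3], [-0.9, 2.11], [0.09, 2.58], [-1.31, 4.45], [0.11, 2.69], [-2.54, 2.54]. Speed limits (rad/s): [2.39, 2.39, 3.01, 3.14, 3.14, 3.14].

INTERFACE

Orientations are given as a rotation vector (axis times angle).
In Python, from workcell import ctrl gives the robot as it stands. The module is installed in compiled form; this text tells all that it offers.
- The arm moves only by the tool servo_tool, never from a script. Its argument "rows" is a list of rows, each a list of 7 numbers: the turn, a rotation vector about the tool's x, y, z as a fraction of full scale, then the shift along the tool's x, y, z as a fraction of full scale, then the finger opening in mm, from 0 to 87.8. A call has 1 to 10 rows; each row is the pose to reach, as a shift and turn from the pose commanded when the call began, along the tool's axes at that moment; what a row does not reach only later rows make up. Full scale, the value 1, is 20 cm for a shift and 1.5 rad for a turn. A row lasts 1/8 s, in which the tool goes at most 62.5 mm and 10.7 degrees, less where a joint would pass 70% of its speed; a pose out of reach is approached as far as the arm can. A call with a number of a shift or a turn outside -1 to 1 is refused whole. A call with a gripper value outside its range is refused whole. The fingers move at their own pace and stop on an object; the grip force is fixed at half the most. Time passes only in rows, so rows that repeat a pose let the fingers close. It gives the time, the measured TCP pose, the force, the opening and the grip force at its end, in the units of the state.
- ctrl.get_obs(): the state, without advancing time (a new reading comes with each control period).
- ctrl.get_image(name): name is "scene" or "top"; returns (picture, depth): 480x640x3 uint8, red, green, blue; 480x640 float32, mm along the optical axis (not along the pixel's ray), 0 where there is no reading.
- ctrl.camera_info(name): a dict with "intrinsics" (3x3 intrinsics, pixels), "R" (3x3) and "t" (3): a world point X has camera coordinates R X + t. Camera axes: x right, y down, z forward; pixel columns grow to the right and rows downward; lengths in mm; the calibration is good to about 2 mm. A picture is of the moment at which its call begins. camera_info takes no time and is no camera call.
- ctrl.close_job(): hands the job in; it is judged then, once.
The state is a dict: "t": time; "qpos": joint angles; "qvel": joint speeds; "joint_torque": joint torques, N m; "ee_pos": TCP position; "orientation": TCP orientation; "ft_force": force on the tool from outside, world axes, zero at the start; "moment": the same for the moment, N m; "width": finger opening in mm; "grasp_force": force on a finger pad.
Only numpy, scipy, OpenCV 4.12 (cv2) and the standard library are available. Lean on these libraries where they do the work, as an engineer would, in place of code of your own. Each camera call takes 0.05 s, during which the arm holds its last target. There are 200 camera calls.

TASK

Open the surface reader by pressing its lid inward at the green pad until the spring catch lets go and the lid swings up. Then take the white reference block from the blue tray, lay it flat on the sloping steel plate inside, clear of both fences, and only then let go, so that it slides down fully home into the corner of the two fences. Leave the lid open, force nothing and do not disturb the other things on the bench.

Things in the scene. Friction and masses are not known exactly. Their poses are not given: they have to be found in the camera images.
- reader: Fixed white wedge-shaped instrument, 230 mm deep, 200 wide, 70 high in front, 170 at the back. Origin: centre of underside; x to its high back, y to its left, z up. Its top slopes up along x at 30 degrees: an open chamber 180 x 180 mm inside, walls 10 mm thick, their top 40 mm above the steel plate (square to the slope). The lid lies in this opening, flush with the walls' top.
- lid (a joint): Lid hinge (rad) along its upper back edge. 0 = closed on the catch, negative = pressed in (stop at -0.062), 2.2 = fully open, just past upright. Pressed to about -0.05 (8 mm at the green pad, 6 to 9 N) the catch lets go for good; as the tool backs off a spring swings the lid up in 1 to 2 s and holds it there. While latched it cannot be lifted.
- lid_press (a point): Centre of the green press pad (24 x 70 mm, long side along the hinge) on the lid's outer face, near its lower front edge, 159 mm from the hinge line. Its z axis points square out of the lid, its x axis up the slope to the hinge when closed. The lid is a grey frame 177 x 172 x 6 mm with an amber window.
- nest: Steel plate 100 x 100 mm in the reader, sloping 30 degrees, slippery. Origin: inner locating corner on the plate's face, its lowest point. x, y run along the two fences (8 mm thick, 20 high, outside x=0 and y=0), each 45 degrees off the fall line; z square out of the plate. Walls stand 18 mm off its other corners. Seated block: origin at x 28, y 20 (long side along x) or x 20, y 28 mm, z 0.
- white_block: The white reference block, loose, 56 x 40 x 24 mm (x, y, z), 90 to 180 g. Origin: centre of its underside; z is up as it lies on the tray. Either way round is right.
- grey_block: Grey reference block of the same size, on the tray; leave alone.
- red_block: Red reference block of the same size, on the tray; leave alone.
- tray: Fixed flat blue tray 100 x 310 x 12 mm on which the three blocks lie side by side about 95 mm apart, in any order. Origin: centre of its underside; the top is at 12 mm.
- reagent: Amber bottle, 60 mm across, 130 mm high, loose; leave alone. Origin: centre of underside.
- clamp_ring: Dark steel flange ring, 84 mm across, 16 mm high, loose; leave alone. Origin: centre of underside.
- beaker: Glass beaker, 68 mm across, 75 mm high, loose; leave alone. Origin: centre of underside.
- spanner: Spanner, 150 mm long, lying loose; leave alone. Its origin lies near the bench surface under its middle.
- valve_cap: Red valve cap, 52 mm across, 52 mm high, loose; leave alone. Origin: centre of underside.
Mind the look-alikes: they are no part of the job. What is shaped like the white_block but turquoise is not meant.

How it is judged:
By the outcome, as a careful person would: the job done as asked, in the order asked, and still so for the second after the job is handed in, with the robot touching nothing.
It also fails if it takes over 53 s, if anything falls off the work surface, if the arm or the gripper's body presses on something with over 40 N, if the wrist force passes 120 N, or if a joint passes its speed limit or range.

## Working session

There is one attempt and no reset: what is moved stays moved. The work goes in short steps, Python scripts to look and compute and a tool call to move; the robot and the scene stay as the last step left them, time stands still between calls to the robot, and variables do not carry over. Pictures are saved under pics/ and viewed, at most 10 in all, crops included, and the job is handed in when it is done.

Besides the shell and the picture viewer there is one more tool, called after "Call:" in YAML: its name, and indented under it one key for each argument. servo_tool: Moves the arm, as the interface text tells. Its arguments: {"type":"object","properties":{"rows":{"type":"array","items":{"type":"array","items":{"type":"number"}}}},"required":["rows"]}

```bash
mkdir -p pics; cat > h.py <<'E'
import numpy as np, cv2
from workcell import ctrl
def snap(tag):
    for n in("scene","top"):
        im,d=ctrl.get_image(n); cv2.imwrite(f"pics/{tag}_{n}.png",im[:,:,::-1]); np.savez(f"pics/{tag}_{n}.npz",im=im,d=d)
def load(tag,n):
    z=np.load(f"pics/{tag}_{n}.npz"); return z['im'],z['d']
def w(n,u,v,z):
    c=ctrl.camera_info(n);K=np.array(c['intrinsics']);p=np.linalg.inv(K)@np.array([u,v,1.])*z
    return np.array(c['R']).T@(p-np.array(c['t']))
def cloud(tag,n):
    im,d=load(tag,n);c=ctrl.camera_info(n);v,u=np.mgrid[:480,:640]
    p=np.stack([u,v,np.ones_like(u)],-1)@np.linalg.inv(np.array(c['intrinsics'])).T*d[...,None]
    return im,d,(p-np.array(c['t']))@np.array(c['R'])
E
python3 - <<'E'
from h import *
snap("a")
for n in("scene","top"):
    c=ctrl.camera_info(n);print(n,np.round(c['intrinsics'],1).tolist(),(-np.array(c['R']).T@c['t']).round(),np.round(c['R'],2).tolist())
print(ctrl.get_obs())
E
```

```text
scene [[462.4, 0.0, 317.1], [0.0, 462.4, 247.9], [0.0, 0.0, 1.0]] [934. 528. 838.] [[-0.76, 0.64, -0.01], [0.51, 0.58, -0.63], [-0.4, -0.49, -0.77]]
top [[562.5, 0.0, 317.4], [0.0, 562.5, 235.3], [0.0, 0.0, 1.0]] [ 361.   57. 1293.] [[-0.01, -1.0, -0.02], [-0.98, 0.01, -0.18], [0.18, 0.02, -0.98]]
{'t': 0.1, 'qpos': array([ 1.17598412e+00,  4.23749464e-01,  1.63056804e+00, -4.23285715e-05,
        1.08857863e+00, -1.90016546e-02]), 'qvel': array([ 6.88533499e-04, -1.64518845e-03, -1.91861596e-03, -1.75800484e-04,
        7.97211465e-04, -6.09198184e-05]), 'joint_torque': array([ 5.54003745e-04, -5.45609021e+01, -2.74325395e+01,  6.45158929e-02,
        1.88664836e-02, -2.45821940e-05]), 'ee_pos': array([229.19816768, 580.95117043, 222.0066511 ]), 'orientation': array([-5.86780467e-01, -3.08607147e+00,  2.01577822e-03]), 'ft_force': array([0.36923643, 0.74251997, 0.51965702]), 'moment': array([-0.03125634, -0.01834816, -0.03478076]), 'grasp_force': 0.0, 'width': 88.15737922553079}
```

View pics/a_scene.png

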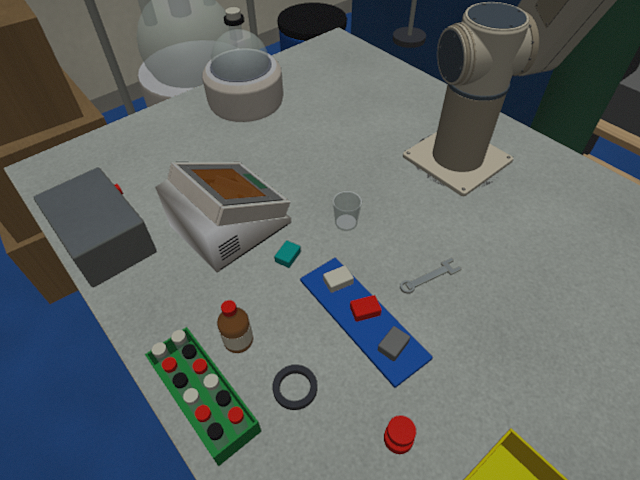

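View pics/a_top.png

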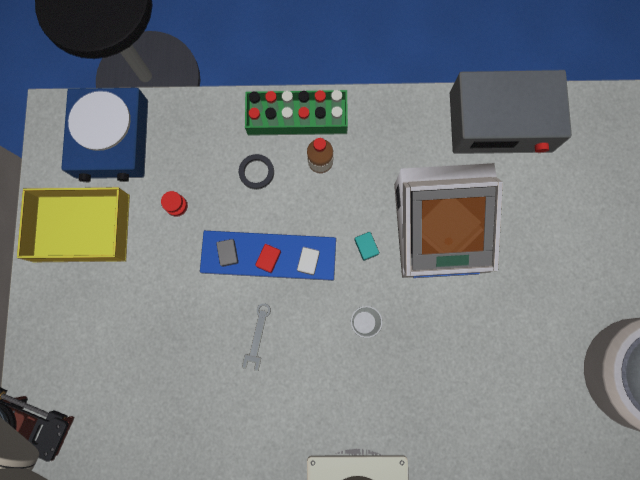

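Scene view: reader at about (225,210) with its green pad toward the robot, white block at (338,279) on the blue tray. Top view: pad (452,261), white block (308,260); the turquoise look-alike (367,246) is off the tray.

```bash
python3 - <<'E'
from h import *
def rect(P):
    (c,s,a)=cv2.minAreaRect(P[:,:2].astype(np.float32)); return np.round(c,1),np.round(s,1),round(a,1)
for n,wb,pad in(("top",(285,235,330,285),(425,245,480,275)),("scene",(315,260,360,300),(230,160,275,195))):
    im,d,P=cloud("a",n);I=im.astype(int)
    m=np.zeros(d.shape,bool);x0,y0,x1,y1=wb;m[y0:y1,x0:x1]=1
    m&=(I.min(-1)>120)&(I.max(-1)-I.min(-1)<50)&(d>0)
    Q=P[m];print(n,"white n",len(Q),"z med",np.median(Q[:,2]),"z90",np.percentile(Q[:,2],[10,90]))
    T=Q[Q[:,2]>np.median(Q[:,2])-5];print(" top rect",rect(T),T.mean(0).round(1))
    m=np.zeros(d.shape,bool);x0,y0,x1,y1=pad;m[y0:y1,x0:x1]=1
    m&=(I[...,1]>I[...,0]+12)&(I[...,1]>I[...,2]-5)&(d>0)
    Q=P[m];print(" pad n",len(Q),"pix",np.argwhere(m).mean(0)[::-1].round(1),Q.mean(0).round(1) if len(Q) else '',rect(Q) if len(Q) else '')
    # lid plane: window
    x0,y0,x1,y1=(400,180,500,275) if n=="top" else (160,155,290,230)
    m=np.zeros(d.shape,bool);m[y0:y1,x0:x1]=1
    win=m&(I[...,0]>I[...,2]+50)&(d>0)
    W=P[win];print(" window",len(W),W.mean(0).round(1),rect(W))
    frame=m&(I.max(-1)-I.min(-1)<25)&(I.mean(-1)>80)&(I.mean(-1)<150)&(d>0)
    for F,nm in((W,"win"),(P[frame],"frame"),(Q,"pad")):
        if len(F)<20: continue
        for _ in range(4):
            c=F.mean(0);N=np.linalg.svd(F-c,full_matrices=False)[2][2];N*=np.sign(N[2])
            r=(F-c)@N;k=abs(r)<max(2*np.median(abs(r)),2);F=F[k]
        print("  ",nm,len(F),c.round(1),"N",N.round(3),"tilt",np.degrees(np.arccos(N[2])).round(1),"yaw",np.degrees(np.arctan2(-N[1],-N[0])).round(1))
for n,(x0,y0,x1,y1) in(("top",(385,155,515,285)),("scene",(150,140,300,280))):
    im,_=load("a",n);cv2.imwrite(f"pics/c_{n}.png",cv2.resize(im[y0:y1,x0:x1,::-1],None,fx=4,fy=4,interpolation=cv2.INTER_CUBIC))
E
```

```text
top white n 698 z med 32.930824692204986 z90 [-2.09615425 37.62520556]
 top rect (array([532.2, 101.6]), array([39.2, 55.1]), 76.1) [531.9 101.4  35.3]
 pad n 349 pix [451.9 260.4] [ 521.8 -211.    85.7] (array([ 521.8, -211.1]), array([21.6, 70.6]), 2.7)
 window 3317 [ 592.  -207.7  123.7] (array([ 591. , -207.9]), array([104.4, 132.2]), 2.7)
   win 2082 [ 592.3 -207.9  123.9] N [-0.5   -0.023  0.866] tilt 30.0 yaw 2.6
   frame 2070 [ 584.4 -209.1  120.6] N [-0.496 -0.021  0.868] tilt 29.8 yaw 2.5
   pad 224 [ 521.9 -211.6   85.7] N [-0.506 -0.03   0.862] tilt 30.4 yaw 3.4
scene white n 654 z med 34.77238186067337 z90 [-0.56358656 37.83212191]
 top rect (array([532.9, 104.6]), array([38.1, 54. ]), 77.1) [533.5 105.   36.5]
 pad n 120 pix [254.6 180.7] [ 524.  -206.7   87.8] (array([ 523. , -207.7]), array([21.1, 69.8]), 2.8)
 window 1174 [ 594.3 -201.9  125.9] (array([ 593.5, -203.1]), array([104.9, 132. ]), 3.8)
   win 1157 [ 594.4 -202.   125.9] N [-0.5   -0.024  0.866] tilt 30.0 yaw 2.7
   frame 3713 [ 573.5 -241.7   73.8] N [-0.325 -0.233  0.916] tilt 23.6 yaw 35.6
   pad 115 [ 524.2 -206.6   87.9] N [-0.49  -0.02   0.871] tilt 29.4 yaw 2.3
```

View pics/c_top.png

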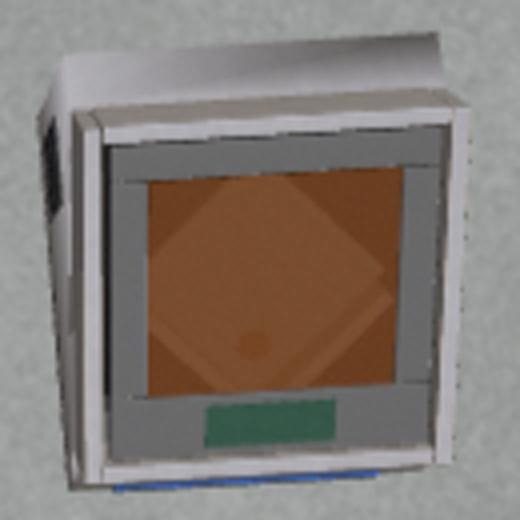

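The pad measures 70 x 22 mm at (523,-209,87), tilt 30°, yaw 2.7°. The block top measures 55 x 39 mm at z 36, centred near (532.5,103). Both agree with the given sizes.

```bash
cat >> h.py <<'E'
from scipy.spatial.transform import Rotation as Ro
def frame(z,y):
    z=z/np.linalg.norm(z);y=y-z*(y@z);y=y/np.linalg.norm(y);return np.stack([np.cross(y,z),y,z],1)
YAW=np.radians(2.7)
S=np.array([np.cos(YAW)*.866,np.sin(YAW)*.866,.5]); L=np.array([-np.sin(YAW),np.cos(YAW),0]); N=np.cross(S,L)
DOWN=np.array([0,0,-1.])
def yaw(deg): a=np.radians(deg);return np.array([np.cos(a),np.sin(a),0])
def cur():
    o=ctrl.get_obs();return np.array(o['ee_pos']),Ro.from_rotvec(o['orientation']).as_matrix()
def plan(wps,p=None,R=None):
    if p is None:p,R=cur()
    for q,Q in wps:
        d=R.T@(q-p)/200;r=Ro.from_matrix(R.T@Q).as_rotvec()/1.5
        print(r.round(3).tolist(),d.round(3).tolist(),"mm",np.linalg.norm(d*200).round(),"deg",np.degrees(np.linalg.norm(r)*1.5).round())
        p,R=q,Q
E
python3 - <<'E'
from h import *
print(N,S,L)
pad=np.array([523,-209,86.8]);Rp=frame(-N,L);Rd=frame(DOWN,L)
a=np.array([229,581,222.])
H=pad+60*N
plan([(np.array([300,400,220]),Rd),(np.array([370,220,215]),Rd),(np.array([430,40,210]),Rd),(np.array([470,-130,200]),Rp),(H,Rp)])
E
```

```text
[-0.49944494 -0.02355323  0.866     ] [0.86503863 0.04079419 0.5       ] [-0.04710645  0.99888987  0.        ]
[-0.001, -0.0, -0.282] [-0.661, -0.712, 0.011] mm 194.0 deg 24.0
[0.0, 0.0, 0.0] [-0.307, -0.915, 0.025] mm 193.0 deg 0.0
[0.0, 0.0, 0.0] [-0.257, -0.913, 0.025] mm 190.0 deg 0.0
[0.0, -0.349, 0.0] [-0.16, -0.858, 0.05] mm 175.0 deg 30.0
[0.0, 0.0, 0.0] [0.07, -0.407, 0.313] mm 104.0 deg 0.0
```

Call:
servo_tool:
  rows:
    - [0,0,-0.282,-0.661,-0.712,0.01,0]
    - [0,0,-0.282,-0.661,-0.712,0.01,0]
    - [0,0,-0.282,-0.661,-0.712,0.01,0]
    - [0,0,-0.282,-0.661,-0.712,0.01,0]

```text
t: 0.6
ee_pos: [300.4, 397.0, 220.3]
orientation: [0.069, -3.14, 0.003]
ft_force: [0.3, 0.2, 0.1]
width: 51.5
grasp_force: 0.0
```

Call:
servo_tool:
  rows:
    - [0,0,0,-0.307,-0.915,0.025,0]
    - [0,0,0,-0.307,-0.915,0.025,0]
    - [0,0,0,-0.307,-0.915,0.025,0]
    - [0,0,0,-0.307,-0.915,0.025,0]

```text
t: 1.1
ee_pos: [371.0, 218.3, 215.6]
orientation: [0.066, -3.141, 0.0]
ft_force: [-0.7, 1.3, 0.8]
width: 11.4
grasp_force: 0.0
```

Call:
servo_tool:
  rows:
    - [0,0,0,-0.257,-0.913,0.025,0]
    - [0,0,0,-0.257,-0.913,0.025,0]
    - [0,0,0,-0.257,-0.913,0.025,0]
    - [0,0,0,-0.257,-0.913,0.025,0]

```text
t: 1.6
ee_pos: [431.7, 38.6, 210.7]
orientation: [-0.066, 3.14, 0.0]
ft_force: [-0.3, -0.1, -0.0]
width: 0.2
grasp_force: 0.0
```

Call:
servo_tool:
  rows:
    - [0,-0.349,0,-0.16,-0.858,0.05,0]
    - [0,-0.349,0,-0.16,-0.858,0.05,0]
    - [0,-0.349,0,-0.16,-0.858,0.05,0]
    - [0,-0.349,0,-0.16,-0.858,0.05,0]
    - [0,-0.349,0,-0.16,-0.858,0.05,0]

```text
t: 2.22
ee_pos: [472.9, -124.0, 206.2]
orientation: [-0.048, 2.63, 0.008]
ft_force: [-0.2, 0.7, -1.2]
width: 0.4
grasp_force: 0.0
```

```bash
python3 - <<'E'
from h import *
pad=np.array([523,-209,86.8]);Rp=frame(-N,L)
o=ctrl.get_obs();print(o['t'],o['ee_pos'],o['width'],o['ft_force'],np.round(o['qpos'],2),cur()[1].round(3))
plan([(pad+40*N,Rp)])
E
```

```text
2.225 [ 472.88047035 -124.03229508  206.17203973] 0.4247424674198937 [-0.20717652  0.67555938 -1.15872412] [-0.41  0.1   2.25  0.6   0.38 -2.54] [[-0.871 -0.036  0.489]
 [-0.033  0.999  0.015]
 [-0.49  -0.003 -0.872]]
[-0.006, -0.008, -0.005] [0.09, -0.433, 0.437] mm 124.0 deg 1.0
```

Call:
servo_tool:
  rows:
    - [0,0,0.26,0.09,-0.2,0.1,0]
    - [0,0,0.523,0.09,-0.433,0.3,0]
    - [0,0,0.523,0.09,-0.433,0.437,0]
    - [0,0,0.523,0.09,-0.433,0.437,0]
    - [0,0,0.523,0.09,-0.433,0.437,0]
    - [0,0,0.523,0.09,-0.433,0.437,0]

```text
t: 2.98
ee_pos: [504.2, -209.1, 122.4]
orientation: [0.957, 2.479, 0.271]
ft_force: [0.4, 0.3, 0.5]
width: 0.8
grasp_force: 0.0
```

```bash
python3 - <<'E'
from h import *
pad=np.array([523,-209,86.8]);Rp=frame(-N,S+L)
o=ctrl.get_obs();print(o['t'],o['ee_pos'],o['width'],o['ft_force'],np.round(o['qpos'],2))
p,R=cur();print((p-pad)@np.c_[S,L,N])
plan([(pad+12*N,Rp)])
E
```

```text
2.975 [ 504.16324149 -209.06465848  122.41517913] 0.8162706430483284 [0.40234473 0.3092072  0.48110057] [-0.57  0.37  2.17  1.06  0.33 -2.38]
[ 1.51042807  0.82274613 40.25219172]
[-0.009, -0.002, 0.002] [0.002, -0.006, 0.141] mm 28.0 deg 1.0
```

Call:
servo_tool:
  rows:
    - [0,0,0,0,0,0.1,0]
    - [0,0,0,0,0,0.17,0]
    - [0,0,0,0,0,0.18,0]
    - [0,0,0,0,0,0.19,0]
    - [0,0,0,0,0,0.2,0]
    - [0,0,0,0,0,0.2,0]

```text
t: 3.72
ee_pos: [523.9, -210.1, 89.2]
orientation: [0.965, 2.479, 0.27]
ft_force: [0.2, 0.0, -0.3]
width: 0.5
grasp_force: 0.0
```

Call:
servo_tool:
  rows:
    - [0,0,0,0,0,0.01,0]
    - [0,0,0,0,0,0.02,0]
    - [0,0,0,0,0,0.03,0]
    - [0,0,0,0,0,0.03,0]

```text
t: 4.22
ee_pos: [526.9, -210.1, 84.8]
orientation: [0.969, 2.482, 0.269]
ft_force: [-4.4, -0.9, 3.9]
width: 0.1
grasp_force: 2.7
```

Call:
servo_tool:
  rows:
    - [0,0,0,0,0,0.01,0]
    - [0,0,0,0,0,0.02,0]
    - [0,0,0,0,0,0.02,0]

```text
t: 4.6
ee_pos: [528.7, -210.0, 81.9]
orientation: [0.97, 2.484, 0.269]
ft_force: [-5.4, -0.8, 2.7]
width: 0.4
grasp_force: 3.0
```

Call:
servo_tool:
  rows:
    - [0,0,0,0,0,0.01,0]
    - [0,0,0,0,0,0.015,0]
    - [0,0,0,0,0,0.015,0]

```text
t: 4.97
ee_pos: [531.3, -210.0, 80.2]
orientation: [0.97, 2.484, 0.269]
ft_force: [-3.4, 0.0, 2.2]
width: 0.5
grasp_force: 1.4
```

Call:
servo_tool:
  rows:
    - [0,0,0,0,0,-0.2,0]
    - [0,0,0,0.1,-0.1,-0.5,0]
    - [0,0,0,0.3,-0.3,-0.6,0]
    - [0,0,0,0.35,-0.35,-0.7,0]
    - [0,0,0,0.35,-0.35,-0.7,0]
    - [0,0,0,0.35,-0.35,-0.7,0]

```text
t: 5.72
ee_pos: [378.7, -216.7, 155.8]
orientation: [0.969, 2.483, 0.268]
ft_force: [-0.6, 0.4, 1.3]
width: 0.5
grasp_force: 0.0
```

```bash
python3 - <<'E'
from h import *
Rg=frame(DOWN,yaw(-13.4))
b=np.array([532.5,103,0])
p,R=cur();print(p,ctrl.get_obs()['qpos'].round(2))
print(p[:2])
plan([(np.array([400,-60,190.]),Rg),(np.array([500,60,150.]),Rg),(b+[0,0,100],Rg)])
E
```

```text
[ 378.67442713 -216.70605333  155.83885825] [-0.8   0.18  2.34  0.97  0.45 -2.49]
[ 378.67442713 -216.70605333]
[0.339, 0.093, 0.691] [0.405, 0.695, -0.087] mm 162.0 deg 67.0
[0.0, 0.0, 0.0] [0.7, 0.347, 0.2] mm 161.0 deg 0.0
[0.0, 0.0, 0.0] [0.247, 0.108, 0.25] mm 74.0 deg 0.0
```

Call:
servo_tool:
  rows:
    - [0.05,0.015,0.1,0.05,0.05,-0.1,60]
    - [0.339,0.093,0.691,0.405,0.695,-0.087,88]
    - [0.339,0.093,0.691,0.405,0.695,-0.087,87]
    - [0.339,0.093,0.691,0.405,0.695,-0.087,87]
    - [0.339,0.093,0.691,0.405,0.695,-0.087,87]
    - [0.339,0.093,0.691,0.405,0.695,-0.087,87]
    - [0.339,0.093,0.691,0.405,0.695,-0.087,87]
    - [0.339,0.093,0.691,0.405,0.695,-0.087,87]

```text
t: 6.72
ee_pos: [399.9, -57.4, 189.9]
orientation: [2.013, 2.246, 0.13]
ft_force: [-0.4, -0.4, -0.6]
width: 77.0
grasp_force: 0.0
```

```bash
python3 - <<'E'
from h import *
o=ctrl.get_obs();print(o['t'],o['ee_pos'],o['orientation'],o['qpos'].round(2)); snap("b")
E
```

```text
6.725 [399.94390291 -57.42367745 189.90469808] [2.0132849  2.24567513 0.12977189] [-0.18  0.08  2.21  0.01  0.7  -0.3 ]
```

View pics/b_scene.png

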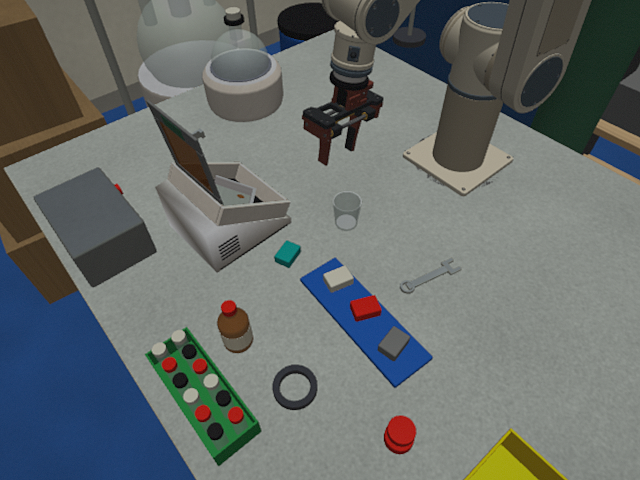

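View pics/b_top.png

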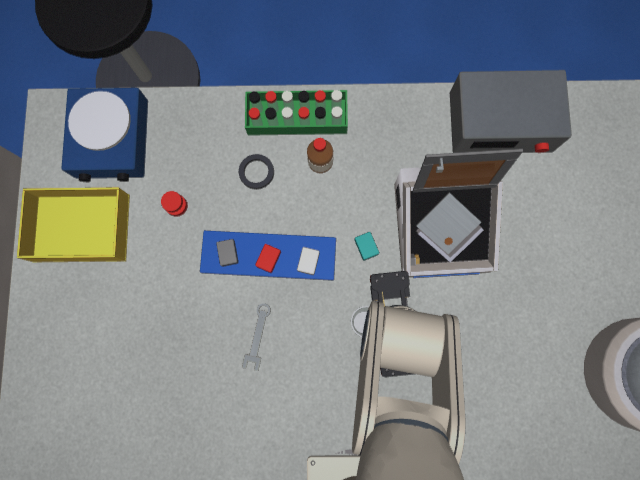

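The lid stands open (scene (185,150)) and the nest plate is visible in top at (450,225), with its lowest corner near (450,258). Next I measure the nest and plan the grasp.

```bash
python3 - <<'E'
from h import *
im,d,P=cloud("b","top")
x0,y0,x1,y1=400,150,510,280
cv2.imwrite("pics/b_crop.png",cv2.resize(im[y0:y1,x0:x1,::-1],None,fx=6,fy=6,interpolation=cv2.INTER_CUBIC)[:600])
for u,v in((450,215),(440,225),(460,225),(450,235)):
    q=P[v-2:v+3,u-2:u+3].reshape(-1,3);print(u,v,np.median(q,0).round(1))
m=np.zeros(d.shape,bool);m[205:240,430:472]=1
F=P[m]
for _ in range(6):
    c=np.median(F,0) if _==0 else F.mean(0);n=np.linalg.svd(F-c,full_matrices=False)[2][2];n*=np.sign(n[2]);r=(F-c)@n;F=F[abs(r)<max(2*np.median(abs(r)),1.5)]
print("plate",c.round(1),n.round(3),"offset from lid plane",((c-[523,-209,86.8])@N).round(1))
Rg=frame(DOWN,yaw(-13.4));b=np.array([532.5,103,0])
plan([(np.array([500,60,150.]),Rg),(b+[0,0,80],Rg)])
E
```

```text
450 215 [ 620.  -209.3   95.6]
440 225 [ 600.  -189.3   84.2]
460 225 [ 599.9 -232.9   82.6]
450 235 [ 580.3 -213.1   71.8]
plate [ 606.  -211.7   87.2] [-0.494 -0.019  0.869] offset from lid plane -41.1
[0.102, 0.006, 0.231] [0.538, 0.519, 0.263] mm 159.0 deg 22.0
[0.0, 0.0, 0.0] [0.247, 0.108, 0.35] mm 88.0 deg 0.0
```

View pics/b_crop.png

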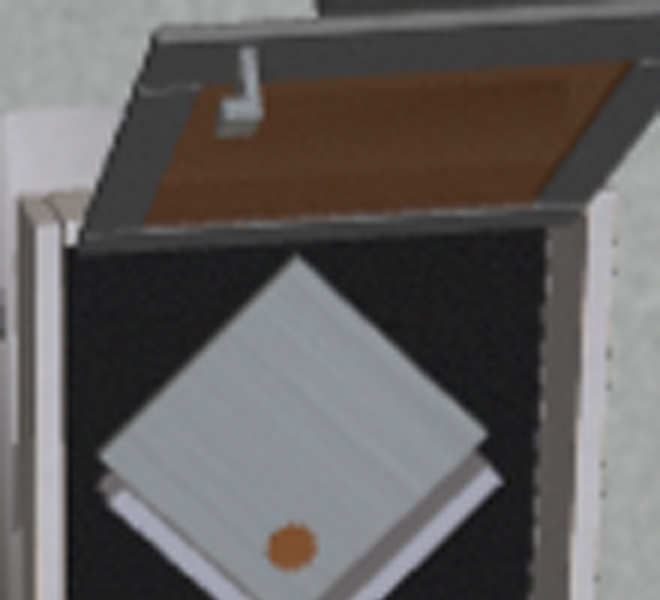

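```bash
python3 - <<'E'
from h import *
c0=ctrl.camera_info("top");C=-np.array(c0['R']).T@c0['t'];pc=np.array([606,-211.7,87.2])
def hit(u,v):
    q=w("top",u,v,1000.)-C;return C+q*((pc-C)@N)/(q@N)
T=[hit(400+a/6,150+b/6) for a,b in((295,255),(100,457),(487,437),(300,603))]
top,l,r,bt=T
for q in T:print(q.round(1))
print("sides",[np.linalg.norm(a-b).round(1) for a,b in((top,l),(top,r),(l,bt),(r,bt))],"diag LR",np.linalg.norm(l-r).round(1),"TB",np.linalg.norm(top-bt).round(1))
d=l-r;print("yaw LR",np.degrees(np.arctan2(-d[0],d[1])).round(1))
est=[(l+r)/2-S*70.7, top-S*141.4, bt]
print([((e-bt)@np.c_[S,L]).round(1) for e in est],[e.round(1) for e in est])
E
```

```text
[ 663.6 -204.6  120.6]
[ 598.  -138.3   84.6]
[ 604.  -278.9   84.2]
[ 548.2 -214.9   53.8]
sides [np.float64(99.9), np.float64(102.0), np.float64(96.4), np.float64(90.1)] diag LR 140.7 TB 133.7
yaw LR 2.4
[array([-9.5,  3.8]), array([-7.8,  4.9]), array([0., 0.])] [array([ 539.8, -211.5,   49. ]), array([ 541.2, -210.3,   49.9]), array([ 548.2, -214.9,   53.8])]
```

Call:
servo_tool:
  rows:
    - [0.102,0.006,0.231,0.538,0.519,0.263,87]
    - [0.102,0.006,0.231,0.538,0.519,0.263,87]
    - [0.102,0.006,0.231,0.538,0.519,0.263,87]
    - [0.102,0.006,0.231,0.538,0.519,0.263,87]
    - [0.102,0.006,0.231,0.538,0.519,0.263,87]

```text
t: 7.45
ee_pos: [496.0, 58.2, 148.5]
orientation: [-2.463, -1.948, 0.002]
ft_force: [-0.7, -0.1, -0.7]
width: 87.2
grasp_force: 0.0
```

Call:
servo_tool:
  rows:
    - [0,0,0,0.247,0.108,0.35,87]
    - [0,0,0,0.247,0.108,0.35,87]
    - [0,0,0,0.247,0.108,0.35,87]

```text
t: 7.82
ee_pos: [528.2, 100.7, 78.3]
orientation: [-2.464, -1.945, 0.004]
ft_force: [-0.3, -0.5, 0.5]
width: 86.9
grasp_force: 0.0
```

```bash
python3 - <<'E'
from h import *
Rg=frame(DOWN,yaw(-13.4));b=np.array([532.5,103,0])
print(cur()[0],ctrl.get_obs()['qpos'].round(2),ctrl.get_obs()['width'])
plan([(b+[0,0,35],Rg),(b+[0,0,15.5],Rg)])
snap("c")
im,_=load("c","scene");cv2.imwrite("pics/c_crop.png",cv2.resize(im[200:360,270:470,::-1],None,fx=3,fy=3))
E
```

```text
[528.22629594 100.70047288  78.30810434] [0.17 0.51 1.91 0.   0.73 0.4 ] 86.87351464648265
[-0.002, 0.001, -0.0] [0.016, 0.019, 0.216] mm 44.0 deg 0.0
[0.0, 0.0, 0.0] [0.0, 0.0, 0.098] mm 20.0 deg 0.0
```

View pics/c_crop.png

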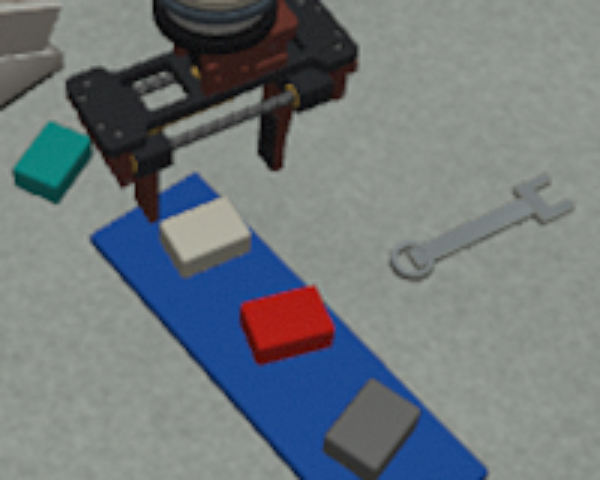

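Crop shows the fingers straddling the white block (205,235) along its length, with the red block well clear. The grasp pose is right.

Call:
servo_tool:
  rows:
    - [0,0,0,0.016,0.019,0.2,87]
    - [0,0,0,0.016,0.019,0.28,87]
    - [0,0,0,0.016,0.019,0.312,87]
    - [0,0,0,0.016,0.019,0.312,87]

```text
t: 8.43
ee_pos: [533.9, 103.3, 17.3]
orientation: [-2.467, -1.944, 0.001]
ft_force: [0.3, -0.4, -0.5]
width: 87.0
grasp_force: 0.0
```

Call:
servo_tool:
  rows:
    - [0,0,0,0,0,0,40]
    - [0,0,0,0,0,0,40]
    - [0,0,0,0,0,0,40]
    - [0,0,0,0,0,0,40]
    - [0,0,0,0,0,0,40]
    - [0,0,0,0,0,0,40]

```text
t: 9.18
ee_pos: [534.0, 103.7, 17.1]
orientation: [-2.467, -1.944, 0.001]
ft_force: [-1.7, -0.1, 5.8]
width: 55.6
grasp_force: 30.0
```

```bash
cat >> h.py <<'E'
O=np.array([541.6,-209,50.5]);nx=(S-L)/2**.5;ny=(S+L)/2**.5
Rn=frame(-N,nx)
def nest(x,y,z):return O+x*nx+y*ny+z*N
E
python3 - <<'E'
from h import *
p,R=cur();H=nest(52,35,90)
print(H,nest(52,35,6))
plan([(p+[0,0,150],R),(np.array([525,-70,200.]),Rn),(H,Rn)])
E
```

```text
[ 550.43191094 -220.61767237  159.19914498] [ 592.38528569 -218.63920144   86.45514498]
[0.0, 0.0, 0.0] [0.0, -0.001, -0.75] mm 150.0 deg 0.0
[-0.304, 0.18, 0.327] [-0.855, 0.159, -0.165] mm 177.0 deg 41.0
[0.0, 0.0, 0.0] [-0.552, 0.52, 0.222] mm 158.0 deg 0.0
```

Call:
servo_tool:
  rows:
    - [0,0,0,0,0,-0.1,40]
    - [0,0,0,0,0,-0.3,40]
    - [0,0,0,0,0,-0.55,40]
    - [0,0,0,0,0,-0.75,40]
    - [0,0,0,0,0,-0.75,40]

```text
t: 9.8
ee_pos: [536.1, 103.9, 169.6]
orientation: [2.466, 1.943, 0.007]
ft_force: [-0.7, 0.9, -2.1]
width: 56.1
grasp_force: 30.0
```

Call:
servo_tool:
  rows:
    - [-0.05,0.03,0.05,-0.15,0.03,-0.03,40]
    - [-0.1,0.06,0.11,-0.3,0.05,-0.06,40]
    - [-0.15,0.09,0.16,-0.45,0.08,-0.09,40]
    - [-0.2,0.12,0.22,-0.6,0.11,-0.12,40]
    - [-0.25,0.15,0.27,-0.75,0.14,-0.15,40]
    - [-0.304,0.18,0.327,-0.855,0.159,-0.165,40]
    - [-0.304,0.18,0.327,-0.855,0.159,-0.165,40]

```text
t: 10.68
ee_pos: [522.3, -70.8, 197.4]
orientation: [2.627, 1.157, 0.711]
ft_force: [-0.4, 0.3, -2.0]
width: 55.9
grasp_force: 30.0
```

```bash
python3 - <<'E'
from h import *
o=ctrl.get_obs();print(o['t'],o['ee_pos'],o['width'],o['grasp_force'],o['qpos'].round(2))
plan([(nest(52,35,90),Rn)])
E
```

```text
10.675 [522.26177374 -70.78345289 197.39073951] 55.89733760038049 29.971841275691986 [-0.24  0.17  2.2   0.49  0.31  0.07]
[-0.002, 0.002, -0.002] [-0.534, 0.533, 0.218] mm 157.0 deg 0.0
```

Call:
servo_tool:
  rows:
    - [0,0,0,-0.15,0.15,0,40]
    - [0,0,0,-0.3,0.3,0.02,40]
    - [0,0,0,-0.45,0.45,0.1,40]
    - [0,0,0,-0.534,0.533,0.218,40]
    - [0,0,0,-0.534,0.533,0.218,40]
    - [0,0,0,-0.534,0.533,0.218,40]

```text
t: 11.42
ee_pos: [553.4, -218.4, 161.2]
orientation: [2.624, 1.162, 0.715]
ft_force: [0.2, -0.4, -0.6]
width: 55.5
grasp_force: 30.0
```

```bash
python3 - <<'E'
from h import *
o=ctrl.get_obs();print(o['t'],o['ee_pos'],o['width'],o['grasp_force'],o['qpos'].round(2),o['ft_force'])
p,R=cur();print(((p-O)@np.c_[nx,ny,N]).round(1));plan([(nest(52,35,12),Rn)])
snap("d")
im,_=load("d","scene");cv2.imwrite("pics/d_crop.png",cv2.resize(im[90:270,140:330,::-1],None,fx=3,fy=3))
E
```

```text
11.425 [ 553.36825417 -218.44553112  161.16947499] 55.45539288546863 29.971616864204407 [-0.54  0.35  2.06  0.79  0.4  -0.49] [ 0.18022661 -0.36687937 -0.62018575]
[53.1 39.  90.2]
[-0.002, -0.0, 0.0] [-0.02, -0.004, 0.391] mm 78.0 deg 0.0
```

View pics/d_crop.png

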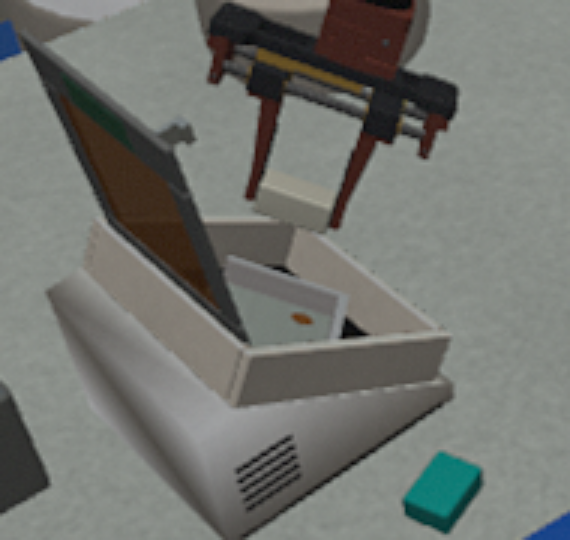

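The block is held square over the nest and the gripper clears the open lid and its hook (180,130). I'll descend.

Call:
servo_tool:
  rows:
    - [0,0,0,-0.01,0,0.15,40]
    - [0,0,0,-0.02,0,0.28,40]
    - [0,0,0,-0.02,0,0.36,40]
    - [0,0,0,-0.02,0,0.39,40]
    - [0,0,0,-0.02,0,0.39,40]

```text
t: 12.15
ee_pos: [590.5, -220.3, 93.3]
orientation: [2.622, 1.16, 0.717]
ft_force: [0.5, 0.4, -1.6]
width: 55.9
grasp_force: 30.0
```

Call:
servo_tool:
  rows:
    - [0,0,0,0,0,0.01,40]
    - [0,0,0,0,0,0.02,40]
    - [0,0,0,0,0,0.02,40]

```text
t: 12.52
ee_pos: [592.5, -220.9, 89.7]
orientation: [2.622, 1.159, 0.717]
ft_force: [-0.3, -0.2, -1.5]
width: 56.0
grasp_force: 30.0
```

```bash
python3 - <<'E'
from h import *
p,R=cur();print(((p-O)@np.c_[nx,ny,N]).round(1),ctrl.get_obs()['ft_force']@np.c_[nx,ny,N])
E
```

```text
[54.7 34.5  8.8] [-0.60077172 -0.87660244 -1.10630896]
```

Nest z is 8.8 and contact is expected near 5. I'll step down on force.

Call:
servo_tool:
  rows:
    - [0,0,0,0,0,0.005,40]
    - [0,0,0,0,0,0.01,40]
    - [0,0,0,0,0,0.01,40]

```text
t: 12.9
ee_pos: [593.4, -220.7, 87.6]
orientation: [2.622, 1.159, 0.716]
ft_force: [-0.3, -0.1, -1.9]
width: 55.8
grasp_force: 30.0
```

Call:
servo_tool:
  rows:
    - [0,0,0,0,0,0.005,40]
    - [0,0,0,0,0,0.008,40]
    - [0,0,0,0,0,0.008,40]

```text
t: 13.28
ee_pos: [594.2, -220.7, 86.3]
orientation: [2.622, 1.159, 0.716]
ft_force: [0.1, -0.3, -1.8]
width: 56.0
grasp_force: 30.0
```

Call:
servo_tool:
  rows:
    - [0,0,0,0,0,0.004,40]
    - [0,0,0,0,0,0.008,40]
    - [0,0,0,0,0,0.008,40]

```text
t: 13.65
ee_pos: [594.6, -220.7, 85.8]
orientation: [2.622, 1.159, 0.717]
ft_force: [-9.3, -0.1, 11.8]
width: 55.8
grasp_force: 30.0
```

Call:
servo_tool:
  rows:
    - [0,0,0,0,0,0.004,40]
    - [0,0,0,0,0,0.006,40]
    - [0,0,0,0,0,0.006,40]

```text
t: 14.02
ee_pos: [594.7, -220.7, 85.7]
orientation: [2.621, 1.158, 0.718]
ft_force: [-19.2, 0.6, 26.4]
width: 56.0
grasp_force: 30.0
```

```bash
python3 - <<'E'
from h import *
p,R=cur();print(((p-O)@np.c_[nx,ny,N]).round(1),ctrl.get_obs()['ft_force']@np.c_[nx,ny,N])
E
```

```text
[54.6 34.5  4.3] [-3.46626932 -1.28865859 32.37813098]
```

Contact is at z 4.3, so the block lies on the plate. I'll ease the load off before letting go.

Call:
servo_tool:
  rows:
    - [0,0,0,0,0,-0.006,40]
    - [0,0,0,0,0,-0.009,40]
    - [0,0,0,0,0,-0.009,40]

```text
t: 14.4
ee_pos: [594.7, -220.8, 85.8]
orientation: [2.622, 1.159, 0.717]
ft_force: [-5.3, -0.2, 7.9]
width: 56.1
grasp_force: 30.0
```

Call:
servo_tool:
  rows:
    - [0,0,0,0,0,0,60]
    - [0,0,0,0,0,0,68]
    - [0,0,0,0,0,0,68]
    - [0,0,0,0,0,0,68]
    - [0,0,0,0,0,0,68]
    - [0,0,0,0,0,0,68]

```text
t: 15.15
ee_pos: [594.7, -220.7, 85.5]
orientation: [2.622, 1.159, 0.716]
ft_force: [0.9, 1.0, -0.0]
width: 67.9
grasp_force: 0.2
```

Call:
servo_tool:
  rows:
    - [0,0,0,0,0,-0.04,68]
    - [0,0,0,0,0,-0.08,68]
    - [0,0,0,0,0,-0.14,68]
    - [0,0,0,0,0,-0.25,68]
    - [0,0,0,0,0,-0.45,68]
    - [0,0,0,0,0,-0.6,68]
    - [0,0,0,0,0,-0.6,68]

```text
t: 16.02
ee_pos: [535.0, -224.5, 192.1]
orientation: [2.618, 1.157, 0.719]
ft_force: [0.0, 0.4, -0.4]
width: 68.0
grasp_force: 0.0
```

Call:
servo_tool:
  rows:
    - [0,0,0,0.25,-0.1,-0.2,68]
    - [0,0,0,0.5,-0.25,-0.3,68]
    - [0,0,0,0.8,-0.4,-0.3,68]
    - [0,0,0,0.8,-0.4,-0.3,68]
    - [0,0,0,0.8,-0.4,-0.3,68]

```text
t: 16.65
ee_pos: [546.0, -51.8, 269.4]
orientation: [2.621, 1.163, 0.717]
ft_force: [-1.0, -0.6, -0.2]
width: 68.3
grasp_force: 0.0
```

```bash
python3 - <<'E'
from h import *
o=ctrl.get_obs();print(o['t'],o['ee_pos'])
snap("e")
a=load("e","scene")[0][130:250,150:310,::-1];b=load("e","top")[0][150:290,395:515,::-1]
f=lambda i:cv2.resize(i,(400,int(400*i.shape[0]/i.shape[1])),interpolation=cv2.INTER_CUBIC)
a,b=f(a),f(b);h=max(len(a),len(b));c=np.zeros((h,800,3),np.uint8);c[:len(a),:400]=a;c[:len(b),400:]=b
cv2.imwrite("pics/e_crop.png",c)
E
```

```text
16.65 [545.99612674 -51.76443384 269.42074105]
```

View pics/e_crop.png

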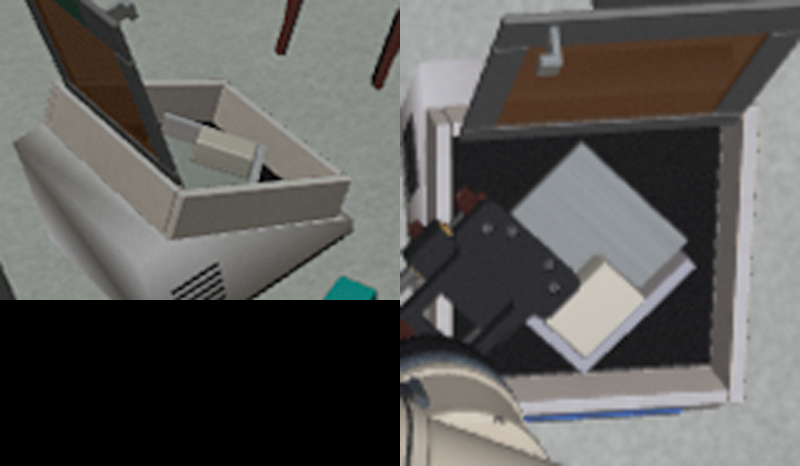

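The block lies long side along the nest's x fence line, in the corner (top crop (595,310)). A quick numeric check from both cameras follows.

```bash
python3 - <<'E'
from h import *
for n in("top","scene"):
    im,d,P=cloud("e",n);I=im.astype(int)
    Q=(P-O)@np.c_[nx,ny,N]
    m=(abs(Q[...,2]-24)<3.5)&(Q[...,0]>-15)&(Q[...,0]<90)&(Q[...,1]>-15)&(Q[...,1]<80)&(I[...,0]-I[...,2]>12)&(I.mean(-1)>130)
    q=Q[m];print(n,len(q),q.mean(0).round(1),np.percentile(q,[3,97],axis=0).round(1).tolist())
    f=(abs(Q[...,2]-20)<3)&(Q[...,0]>-14)&(Q[...,0]<100)&(Q[...,1]>-14)&(Q[...,1]<100)&(abs(I[...,0]-I[...,2])<25)&(I.mean(-1)>130)
    g=Q[f];a=g[g[:,0]>65];b=g[g[:,1]>50];print("  y-fence y:",np.percentile(a[:,1],[5,95]).round(1) if len(a) else 0,"x-fence x:",np.percentile(b[:,0],[5,95]).round(1) if len(b) else 0)
E
```

```text
top 335 [29.7 20.1 23.8] [[5.2, 3.3, 20.8], [54.1, 36.4, 27.2]]
  y-fence y: [-8.1 -1.1] x-fence x: 0
scene 140 [27.9 28.7 24. ] [[3.2, 11.2, 21.7], [52.3, 41.9, 25.7]]
  y-fence y: [-2.6  1. ] x-fence x: [-6.6 -2.1]
```

```bash
python3 -c "
from workcell import ctrl
print(ctrl.close_job())"
```

```text
the job is handed in; nothing more can be done
None
```

I opened the lid at the green pad, and it stayed open. The white block slid home into the fence corner, measured within about 2 mm of its seated position in the top view (the scene view was less clear), and I handed the job in about 17 s into the 53 s limit.

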